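Loosen the knurled locking collar of a filter holder

ROBOT

A 6-joint arm with a two-finger parallel gripper is mounted at the origin on a cart in front of the work surface, level with it; the furniture and walls round the work are solid. World frame = base frame: x ahead of the robot, y to its left, z up, the work surface at z = 0. Lengths are in m, angles in rad, forces in N, time in s.
With the tool pointing down it reaches from about 0.3 to 0.875 m from the base axis. Payload 6.4 kg.
Tool frame: the origin (TCP) lies between the finger pads; the fingertips stand ctrl.tip_extent ahead of it and the grasp point (between the pads) is the TCP (ctrl.tip_extent is the distance from the TCP to the fingertips, in m); z points along the fingers, y is the line along which they close (so a half turn about z gives the same grasp; the last joint's range is limited). The gripper opens to 85 mm and grips with 20 to 120 N. Pads are 22 mm wide; open, the fingers measure 114 mm over their backs; the gripper's body (76 mm by 85 mm) begins 54 mm behind the grasp point. The pads swing forward as they close: fully open they stand 13 mm farther back than shut.
Start: joints at [-1.398, 0.181, 1.607, -0, 1.354, -0.206], TCP at [0.213, -0.534, 0.25] pointing down, gripper open.
Joint ranges: [-2.99, 2.99], [-0.89, 2.07], [0.3, 2.58], [-1.14, 4.28], [0, 2.63], [-3.12, 3.12]. Speed limits (rad/s): [2.57, 2.57, 3.01, 3.14, 3.14, 3.14].

INTERFACE

Orientations are given as a unit quaternion [w, x, y, z].
In Python, from bench import ctrl gives the robot as it stands.
- The arm moves only by the tool send_rows, never from a script. Its arguments are lists of equal length, an entry for each row: "dr": the turn, a rotation vector about the tool's x, y, z in units of 6 degrees (1.0 is 6 degrees), a list of three; "xyz": the shift along the tool's x, y, z in cm, a list of three; "jaw": the opening in per cent of the stroke, from 0 (shut) to 100 (fully open). In form: {"dr": [[wx, wy, wz], ...], "xyz": [[dx, dy, dz], ...], "jaw": [jaw, ...]}. A call has exactly 8 rows; each row is the pose to reach, as a shift and turn from the pose commanded when the call began, along the tool's axes at that moment; what a row does not reach only later rows make up. A row lasts 1/8 s, in which the tool goes at most 62.5 mm and 10.7 degrees, less where a joint would pass 70% of its speed; a pose out of reach is approached as far as the arm can. A call with a gripper value outside its range is refused whole. The fingers move at their own pace and stop on an object; the grip force is fixed at half the most. Time passes only in rows, so rows that repeat a pose let the fingers close, or fill a call up. It gives the time, the measured TCP pose, the force, the opening and the grip force at its end, in the units of the state.
- ctrl.get_obs(): the state, without advancing time (a new reading comes with each control period).
- ctrl.camera(name): name is "side" or "top"; returns the picture (384x512x3 uint8, red, green, blue); there is no depth.
- ctrl.calibration(name): a dict with "camera_matrix" (3x3 intrinsics, pixels), "world_from_camera" (4x4, takes a point from camera to world coordinates). Camera axes: x right, y up, looking along -z (the intrinsics and any distortion apply to the point x, -y, -z); pixel columns grow to the right and rows downward; lengths in m; the calibration is good to about 2 mm. A picture is of the moment at which its call begins. calibration takes no time and is no camera call.
- ctrl.hand_in(): hands the job in; it is judged then, once.
The state is a dict: "time_s": time; "q": joint angles; "dq": joint speeds; "joint_efforts": joint torques, N m; "eef_pos": TCP position; "eef_rot": TCP orientation; "wrist_force": force on the tool from outside, world axes, zero at the start; "torque": the same for the moment, N m; "opening": opening from 0.0 (shut) to 1.0 (fully open); "grasp_force": force on a finger pad.
Only numpy, scipy, OpenCV 4.12 (cv2) and the standard library are available. Lean on these libraries where they do the work, as an engineer would, in place of code of your own. Each camera call takes 0.05 s, during which the arm holds its last target. There are 200 camera calls.

TASK

Loosen the blue knurled locking collar of the filter holder with a fingertip: roll it anticlockwise (seen from above) by its rim until its white line has come round to the red arrow for the second time, and leave it there, line and arrow lined up. At the start the line stands somewhere past the arrow, less than one turn on, and its first arrival at the arrow counts as the first time. Grasp and lift nothing, and leave the vial, the beaker and the red-capped bottle where they stand.

Things in the scene. Friction and masses are not known exactly. Their poses are not given: they have to be found in the camera images.
- filter_holder: membrane-filter holder, fixed to the worktop. Origin at the centre of its underside, z up. Aluminium foot 108 mm across and 10 mm high, waist 52 mm across, flared to 92 mm across just below the blue collar. White fixed lid, 68 mm across, inside the collar, top 86 mm up, with a steel hose stub in the middle up to 100 mm. A red arrow lies on the lid and points outward along the holder's -x
- collar_center (a point): point on the vertical axis of the blue collar, at mid height of the rim, 67 mm above the worktop. The collar reaches from 52 to 82 mm above the worktop and is 101 mm across, 105 mm over its 36 upright ridges (ridges 4 mm wide, 2 mm high, 54.5 to 79.5 mm above the worktop); its outside is free all the way round
- arrow_tip (a point): tip of the red arrow on the white lid, 33 mm from the collar's axis, 87 mm above the worktop
- white_line (a point): middle of the white radial line (15 x 4 mm) on the collar's top face, 42.5 mm from the axis; the line goes on down the side of the rim
- collar (a joint): turning of the collar in rad about the vertical, growing anticlockwise seen from above (loosening). 0 is tight, with the white line at the arrow; the line is at the arrow again at 6.283 (first time) and 12.566 (second time). Starts between 0.6 and 4.5. Needs about 0.08 N m to turn (1.5 N at the rim), stays where it is left, end stops at 0 and 18.85
- vial: small white vial with black cap, 23 mm across, 52 mm high, loose bystander; origin at the centre of its underside
- beaker: empty clear beaker, 53 mm across, 69 mm high, loose bystander; origin at the centre of its underside
- redcap_bottle: white bottle with red cap, 48 mm across, 111 mm high, loose bystander; origin at the centre of its underside
Things that resemble listed ones, but are neither listed nor needed, are in the scene too. Of the things that look like the filter_holder, the larger one is meant.

How it is judged:
On the way:
1. the white line has come round past the red arrow for the first time (value of joint collar above 6.3 rad), for 0.1 s.
At the end, for the whole second after the job is handed in: the collar rests with its white line at the red arrow for the second time (12.566 rad, within 0.3 rad), and the vial, the beaker and the red-capped bottle stand within 15 mm of where they were (value of joint collar between 12.266 and 12.866 rad and velocity of joint collar between -0.05 and 0.05 rad/s and distance of each of vial, beaker, redcap_bottle from where it was at the start of the episode below 0.015 m); the robot touches nothing.
It fails at once if the vial, the beaker or the red-capped bottle is moved more than 15 mm or lifted (distance of any of vial, beaker, redcap_bottle from where it was at the start of the episode above 0.015 m).
It fails at once if a bystander is tipped over (angle between any of vial, beaker, redcap_bottle's own z axis and vertical above 0.35 rad).
It also fails if it takes over 64 s, if anything falls off the work surface, if the arm or the gripper's body presses on something with over 40 N, if the wrist force passes 120 N, or if a joint passes its speed limit or range.

## Working session

There is one attempt and no reset: what is moved stays moved. The work goes in short steps, Python scripts to look and compute and a tool call to move; the robot and the scene stay as the last step left them, time stands still between calls to the robot, and variables do not carry over. Pictures are saved under pics/ and viewed, at most 10 in all, crops included, and the job is handed in when it is done.

Besides the shell and the picture viewer there is one more tool, called after ">>>" by a JSON object that holds its "api" and its "payload". send_rows: Moves the arm, as the interface text tells. Its arguments: {"type":"object","properties":{"dr":{"type":"array","items":{"type":"array","items":{"type":"number"}}},"xyz":{"type":"array","items":{"type":"array","items":{"type":"number"}}},"jaw":{"type":"array","items":{"type":"number"}}},"required":["dr","xyz","jaw"]}

```bash
mkdir -p pics; python3 - <<'E'
from bench import ctrl
import cv2,numpy as np
for n in("top","side"):
    cv2.imwrite(f"pics/{n}0.png",ctrl.camera(n)[:,:,::-1]); c=ctrl.calibration(n); print(n,np.round(c["camera_matrix"],1).tolist(),np.round(c["world_from_camera"],3).tolist(),[k for k in c])
o=ctrl.get_obs();print(o,ctrl.tip_extent)
E
```

```text
top [[379.3, 0.0, 253.2], [0.0, 379.3, 192.2], [0.0, 0.0, 1.0]] [[-0.084, 0.975, -0.205, 0.521], [-0.996, -0.083, 0.014, 0.057], [-0.003, 0.206, 0.979, 0.913], [0.0, 0.0, 0.0, 1.0]] ['camera_matrix', 'world_from_camera']
side [[396.6, 0.0, 258.7], [0.0, 396.6, 187.0], [0.0, 0.0, 1.0]] [[-0.868, 0.226, -0.443, 0.3], [-0.497, -0.395, 0.772, 0.688], [-0.001, 0.89, 0.455, 0.484], [0.0, 0.0, 0.0, 1.0]] ['camera_matrix', 'world_from_camera']
{'time_s': 0.1, 'q': array([-1.39832701e+00,  1.81502123e-01,  1.60787447e+00,  1.50236696e-06,
        1.35377975e+00, -2.06316470e-01]), 'dq': array([-0.00044353, -0.00028017, -0.00238107, -0.00034798,  0.00025789,
        0.00127814]), 'joint_efforts': array([ 2.35261905e-05, -4.45877552e+01, -3.52239239e+01, -3.88716189e-04,
        4.05160550e-03,  1.92722263e-05]), 'eef_pos': array([ 0.21256029, -0.53378793,  0.24947052]), 'eef_rot': array([-7.81723165e-04,  9.82118442e-01,  1.88262462e-01,  1.39643574e-05]), 'wrist_force': array([0.04756399, 0.2881512 , 0.29924825]), 'torque': array([ 0.04440904, -0.0092521 , -0.00389648]), 'grasp_force': 0.0, 'opening': 1.0015901218090704} 0.019
```

View pics/top0.png

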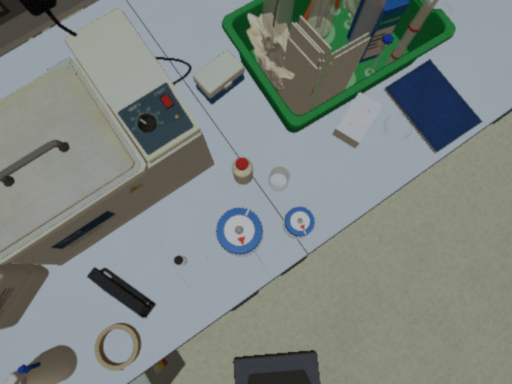

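View pics/side0.png

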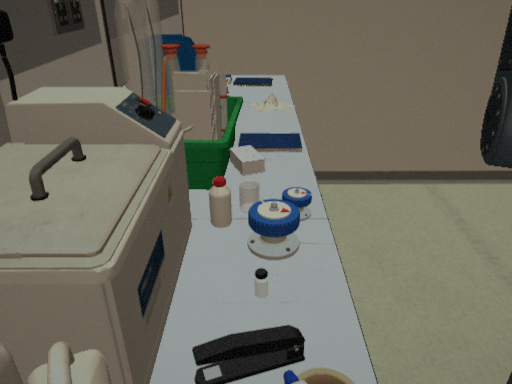

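Candidates in the top view: blue-collared holder at (239,231), large, and a lookalike at (300,222), small. I choose the large one. Bystanders are the vial (179,260), the beaker (279,178) and the bottle (242,168).

```bash
cat > h.py <<'E'
from bench import ctrl
import cv2,numpy as np
def p2w(n,u,v,z):
    c=ctrl.calibration(n);K=c["camera_matrix"];T=c["world_from_camera"]
    d=np.array([(u-K[0,2])/K[0,0],-(v-K[1,2])/K[1,1],-1]);d=T[:3,:3]@d
    return T[:3,3]+d*(z-T[2,3])/d[2]
def w2p(n,P):
    c=ctrl.calibration(n);K=c["camera_matrix"];T=c["world_from_camera"]
    q=T[:3,:3].T@(np.array(P,float)-T[:3,3]);return K[0,2]-K[0,0]*q[0]/q[2],K[1,2]+K[1,1]*q[1]/q[2]
def rectify(im,c,z,R=.065,s=300):
    # top-down metric view: image right = -y, up = +x
    k=[(1,1),(1,-1),(-1,-1),(-1,1)]
    src=np.float32([w2p("top",[c[0]+a*R,c[1]+b*R,z]) for a,b in k])
    dst=np.float32([(s/2-b*s/2,s/2-a*s/2) for a,b in k])
    return cv2.warpPerspective(im,cv2.getPerspectiveTransform(src,dst),(s,s),flags=cv2.INTER_CUBIC)
E
python3 - <<'E'
from h import *
im=cv2.imread("pics/top0.png")
hsv=cv2.cvtColor(im,cv2.COLOR_BGR2HSV)
m=cv2.inRange(hsv,(95,120,60),(125,255,255))
n,l,st,ce=cv2.connectedComponentsWithStats(m)
for i in range(1,n):
    if st[i,4]>60: print(st[i],ce[i],p2w("top",*ce[i],.08).round(4))
lab=l[231-21:231+22,239-21:239+22]
c=p2w("top",239.5,231,.082)
for nm,u,v,z in(("vial",179,260,.052),("beaker",279,178,.069),("bottle",242,163,.111),("small",300,222,.06)):print(nm,p2w("top",u,v,z).round(3))
print(c)
a=rectify(im,c,.082,.065,400);b=cv2.resize(im[110:290,150:340],None,fx=2.1,fy=2.1,interpolation=cv2.INTER_CUBIC)
cv2.imwrite("pics/c1.png",np.hstack([a[:378],b[:378]]))
E
```

```text
[383   0  26  13 220] [394.48636364   4.49090909] [ 1.144  -0.3471  0.08  ]
[382  34  11  10  85] [387.44705882  38.43529412] [ 1.0516 -0.3147  0.08  ]
[ 387   61   93   90 4168] [432.98224568 105.09069098] [ 0.8687 -0.394   0.08  ]
[207  75  36  28 119] [225.7394958  89.4789916] [0.9501 0.0896 0.08  ]
[285 207  29  29 298] [298.47315436 221.18791946] [ 0.622  -0.0488  0.08  ]
[217 208  45  46 770] [238.98311688 231.67012987] [0.6099 0.0839 0.08  ]
[ 18 366  14   7  73] [ 24.06849315 368.79452055] [0.367  0.5438 0.08  ]
vial [0.561 0.223 0.052]
beaker [ 0.726 -0.017  0.069]
bottle [0.756 0.065 0.111]
small [ 0.622 -0.055  0.06 ]
[0.61108391 0.08256769 0.082     ]
```

View pics/c1.png

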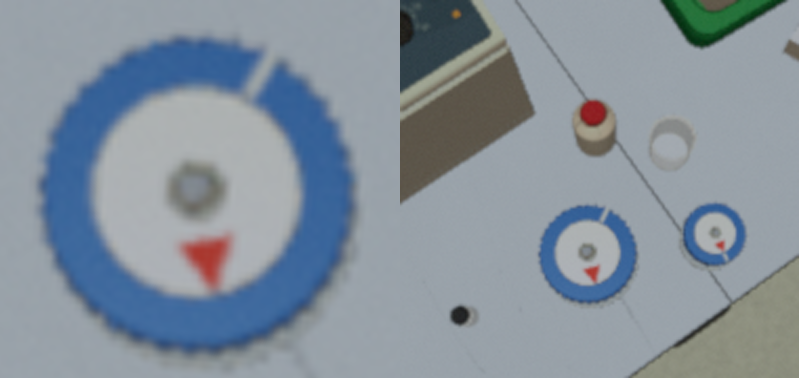

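Large holder confirmed at about (0.613, 0.083). From the rectified crop, the arrow direction is about 188° and the line is at about −28°, so the collar starts near 2.5 rad and needs about 576° more. Plan: shut the jaws, set a fingertip corner between the ridges, and orbit the collar with the tool turning along with it.

```bash
cat >> h.py <<'E'
from scipy.spatial.transform import Rotation as Ro
C=np.array([.613,.083])
def state():
    o=ctrl.get_obs();w,x,y,z=o["eef_rot"];R=Ro.from_quat([x,y,z,w]);return o,R
def polar():
    o,R=state();d=o["eef_pos"][:2]-C;X=R.as_matrix()[:,0]
    print("t",o["time_s"],"r mm",round(np.hypot(*d)*1e3,1),"phi",np.degrees(np.arctan2(d[1],d[0])).round(1),"psi",np.degrees(np.arctan2(X[1],X[0])).round(1),"z",o["eef_pos"][2].round(4),"q",np.degrees(o["q"]).round(0),"F",o["wrist_force"].round(1))
def goto(r,phi,z):
    """shift (cm) and turn (6deg) in tool axes to polar goal, psi=phi+45"""
    o,R=state();f=np.radians(phi);p=np.array([*(C+r*np.array([np.cos(f),np.sin(f)])),z])
    s=np.radians(phi+45);Rg=np.array([[np.cos(s),np.sin(s),0],[np.sin(s),-np.cos(s),0],[0,0,-1]]).T
    print("goto xyz",(R.inv().apply(p-o["eef_pos"])*100).round(2),"dr",(np.degrees((R.inv()*Ro.from_matrix(Rg)).as_rotvec())/6).round(2))
E
python3 - <<'E'
from h import *
polar();goto(.095,-115,.18)
print(p2w("top",213,160,0),p2w("top",60,262,0))
E
```

```text
t 0.1 r mm 735.4 phi -123.0 psi 21.7 z 0.2495 q [-80.  10.  92.   0.  78. -12.] F [0.  0.3 0.3]
goto xyz [ 53.1  -35.97   7.02] dr [-1.000e-02  1.000e-02  1.528e+01]
[0.80301587 0.13762723 0.        ] [0.5824509  0.51492164 0.        ]
```

>>> {"api": "send_rows", "payload": {"dr": [[0,0,0.95],[0,0,1.9],[0,0,2.85],[0,0,3.8],[0,0,4.75],[0,0,5.7],[0,0,6.65],[0,0,7.6]], "xyz": [[3.3,-2.25,0],[6.6,-4.5,0],[9.9,-6.75,0],[13.2,-9,0],[16.5,-11.25,0],[19.8,-13.5,0],[23.1,-15.75,0],[26.5,-18,0]], "jaw": [50,0,0,0,0,0,0,0]}}

```text
time_s: 1.1
eef_pos: [0.3927, -0.2677, 0.25]
eef_rot: [-0.0, 0.978, -0.209, -0.0]
wrist_force: [-0.1, 0.1, -0.5]
opening: 0.001
grasp_force: 0.0
```

```bash
python3 -c "
from h import *
polar();goto(.095,-115,.18)"
```

```text
t 1.1 r mm 414.1 phi -122.1 psi -24.1 z 0.25 q [-49.  -3. 106.   0.  77.  65.] F [-0.1  0.1 -0.5]
goto xyz [  5.65 -31.51   7.  ] dr [-0.    0.    7.65]
```

>>> {"api": "send_rows", "payload": {"dr": [[0,0,0.95],[0,0,1.9],[0,0,2.85],[0,0,3.8],[0,0,4.75],[0,0,5.7],[0,0,7.65],[0,0,7.65]], "xyz": [[0.8,-4.5,0],[1.6,-9,0],[2.4,-13.5,1],[3.2,-18,2.5],[4.0,-22.5,4],[4.9,-27,5.5],[5.65,-31.5,7],[5.65,-31.5,7]], "jaw": [0,0,0,0,0,0,0,0]}}

```text
time_s: 2.1
eef_pos: [0.5713, -0.0011, 0.1782]
eef_rot: [0.0, 0.821, -0.572, -0.002]
wrist_force: [-0.1, -0.4, 0.8]
opening: -0.001
grasp_force: 0.0
```

```bash
python3 -c "
from h import *
polar();goto(.085,-115,.076)
for n in('top','side'): cv2.imwrite('pics/%s1.png'%n,ctrl.camera(n)[:,:,::-1])
a,b=[cv2.imread('pics/%s1.png'%n) for n in('top','side')]
s=b[120:300,160:360]; t=a[140:320,150:350]
cv2.imwrite('pics/c2.png',cv2.resize(np.hstack([t,s]),None,fx=2,fy=2,interpolation=cv2.INTER_CUBIC))
"
```

```text
t 2.1 r mm 93.9 phi -116.4 psi -69.7 z 0.1782 q [-12.  14.  96.   0.  70. 148.] F [-0.1 -0.4  0.8]
goto xyz [-0.44 -0.81 10.22] dr [0.02 0.02 0.05]
```

View pics/c2.png

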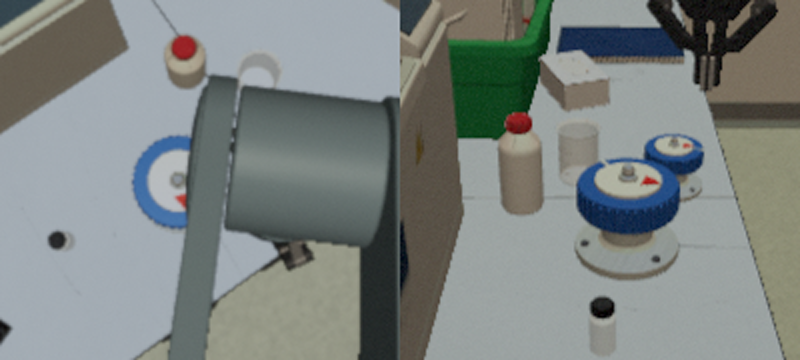

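The gripper is above the near-right side of the collar and the approach is clear. In the side view (crop) the collar is at (628,195) and the fingertips are at (706,85). Descending beside the rim.

>>> {"api": "send_rows", "payload": {"dr": [[0,0,0],[0,0,0],[0,0,0],[0,0,0],[0,0,0],[0,0,0],[0,0,0],[0,0,0]], "xyz": [[0,0,3],[0,0,6],[0,0,8.5],[0,0,10.2],[-0.2,-0.3,10.2],[-0.4,-0.6,10.2],[-0.4,-0.8,10.2],[-0.4,-0.8,10.2]], "jaw": [0,0,0,0,0,0,0,0]}}

```text
time_s: 3.2
eef_pos: [0.5784, 0.0027, 0.0791]
eef_rot: [-0.0, 0.82, -0.572, 0.001]
wrist_force: [0.3, -1.0, 0.6]
opening: 0.001
grasp_force: 0.0
```

```bash
python3 -c "
from h import *
polar();goto(.0725,-115,.076)"
```

```text
t 3.2 r mm 87.5 phi -113.3 psi -69.8 z 0.0791 q [-11.  23.  98.  -0.  59. 148.] F [ 0.3 -1.   0.6]
goto xyz [-1.24 -0.88  0.31] dr [-0.01 -0.01  0.04]
```

>>> {"api": "send_rows", "payload": {"dr": [[0,0,0],[0,0,0],[0,0,0],[0,0,0],[0,0,0],[0,0,0],[0,0,0],[0,0,0]], "xyz": [[-0.3,-0.3,0.1],[-0.6,-0.5,0.2],[-0.9,-0.7,0.2],[-1.2,-0.9,0.2],[-1.2,-0.9,0.2],[-1.3,-1.0,0.2],[-1.3,-1.0,0.2],[-1.3,-1.0,0.2]], "jaw": [0,0,0,0,0,0,0,0]}}

```text
time_s: 4.2
eef_pos: [0.5826, 0.0182, 0.0763]
eef_rot: [0.0, 0.82, -0.572, 0.0]
wrist_force: [1.1, -0.1, 0.3]
opening: 0.001
grasp_force: 0.0
```

```bash
python3 -c "
from h import *
polar();goto(.068,-115,.076)"
```

```text
t 4.2 r mm 71.6 phi -115.1 psi -69.8 z 0.0763 q [-10.  23.  98.  -0.  59. 150.] F [ 1.1 -0.1  0.3]
goto xyz [-0.24 -0.27  0.03] dr [-0.   -0.    0.03]
```

No contact yet, so I'll creep in further.

>>> {"api": "send_rows", "payload": {"dr": [[0,0,0],[0,0,0],[0,0,0],[0,0,0],[0,0,0],[0,0,0],[0,0,0],[0,0,0]], "xyz": [[-0.1,-0.1,0],[-0.1,-0.1,0],[-0.2,-0.2,0],[-0.2,-0.2,0],[-0.3,-0.3,0],[-0.3,-0.3,0],[-0.3,-0.3,0],[-0.3,-0.3,0]], "jaw": [0,0,0,0,0,0,0,0]}}

```text
time_s: 5.2
eef_pos: [0.5843, 0.0221, 0.0763]
eef_rot: [0.0, 0.82, -0.572, -0.0]
wrist_force: [-0.2, -0.8, 0.2]
opening: -0.001
grasp_force: 0.0
```

```bash
python3 -c "
from h import *
polar();print(state()[0]['torque'])"
```

```text
t 5.2 r mm 67.3 phi -115.2 psi -69.8 z 0.0763 q [ -9.  24.  97.   0.  59. 150.] F [-0.2 -0.8  0.2]
[-0.01111181  0.00235584  0.00099212]
```

>>> {"api": "send_rows", "payload": {"dr": [[0,0,0],[0,0,0],[0,0,0],[0,0,0],[0,0,0],[0,0,0],[0,0,0],[0,0,0]], "xyz": [[-0.05,-0.05,0],[-0.1,-0.1,0],[-0.1,-0.1,0],[-0.15,-0.15,0],[-0.2,-0.2,0],[-0.2,-0.2,0],[-0.2,-0.2,0],[-0.2,-0.2,0]], "jaw": [0,0,0,0,0,0,0,0]}}

```text
time_s: 6.2
eef_pos: [0.5855, 0.0244, 0.0763]
eef_rot: [0.0, 0.82, -0.572, 0.0]
wrist_force: [-0.8, -3.7, -0.3]
opening: 0.004
grasp_force: 1.7
```

```bash
python3 -c "
from h import *
polar()
b=ctrl.camera('side')[140:260,215:335,::-1]
cv2.imwrite('pics/c3.png',cv2.resize(b,None,fx=4,fy=4,interpolation=cv2.INTER_CUBIC))
"
```

```text
t 6.2 r mm 64.8 phi -115.1 psi -69.8 z 0.0763 q [ -9.  24.  97.  -0.  59. 151.] F [-0.8 -3.7 -0.3]
```

View pics/c3.png

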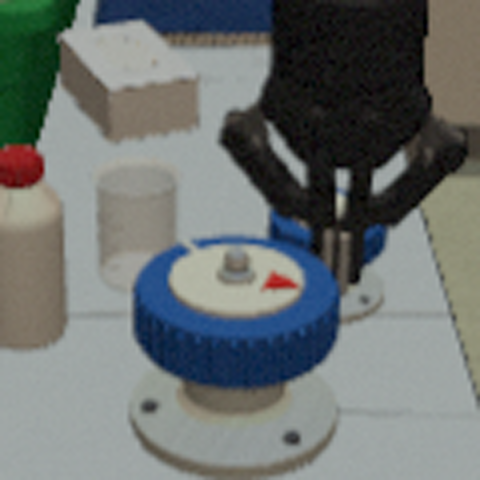

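The fingertip touches the rim at r≈65 mm with about 4 N. In the crop the fingertip is at (340,270), against the collar's far-right rim. Computing the orbit rows.

```bash
cat >> h.py <<'E'
def orbit(step,n=8,r=.0635,r0=None):
    """rows in tool frame; r0: present radius, r: wanted radius"""
    r0=r0 or r;u=np.array([-1,-1])/2**.5;t=np.array([1,-1])/2**.5;th=np.radians(step)*np.arange(1,n+1)
    s=(np.outer(r0-r*np.cos(th),u)+np.outer(r*np.sin(th),t))*100
    print("xyz",[[float(a),float(b),0] for a,b in s.round(2)]);print("dr",(-np.degrees(th)/6).round(2).tolist())
E
python3 -c "
from h import *
orbit(5,r0=.0648);orbit(8)"
```

```text
xyz [[0.28, -0.5, 0], [0.62, -0.94, 0], [0.92, -1.41, 0], [1.17, -1.9, 0], [1.38, -2.41, 0], [1.55, -2.94, 0], [1.67, -3.48, 0], [1.74, -4.03, 0]]
dr [-0.83, -1.67, -2.5, -3.33, -4.17, -5.0, -5.83, -6.67]
xyz [[0.58, -0.67, 0], [1.06, -1.41, 0], [1.44, -2.21, 0], [1.7, -3.06, 0], [1.84, -3.94, 0], [1.85, -4.82, 0], [1.74, -5.7, 0], [1.51, -6.56, 0]]
dr [-1.33, -2.67, -4.0, -5.33, -6.67, -8.0, -9.33, -10.67]
```

>>> {"api": "send_rows", "payload": {"dr": [[0,0,-0.83],[0,0,-1.67],[0,0,-2.5],[0,0,-3.33],[0,0,-4.17],[0,0,-5.0],[0,0,-5.83],[0,0,-6.67]], "xyz": [[0.28,-0.5,0],[0.62,-0.94,0],[0.92,-1.41,0],[1.17,-1.9,0],[1.38,-2.41,0],[1.55,-2.94,0],[1.67,-3.48,0],[1.74,-4.03,0]], "jaw": [0,0,0,0,0,0,0,0]}}

```text
time_s: 7.25
eef_pos: [0.63, 0.0206, 0.0762]
eef_rot: [0.001, 0.967, -0.256, 0.001]
wrist_force: [0.4, -9.2, -2.3]
opening: 0.001
grasp_force: 4.0
```

```bash
cat >> h.py <<'E'
def collar(name,prev=None):
    """line angle about axis from brightness along r=42.5 mm on the top face"""
    im=ctrl.camera("top")[:,:,::-1];cv2.imwrite(f"pics/{name}.png",im)
    hsv=cv2.cvtColor(im,cv2.COLOR_BGR2HSV);best=[]
    for a in range(0,360,1):
        f=np.radians(a);pts=[w2p("top",[*(C+q*np.array([np.cos(f),np.sin(f)])),.082]) for q in(.040,.042,.044,.046)]
        v=[cv2.getRectSubPix(hsv[:,:,1],(1,1),(float(u),float(w)))[0,0] for u,w in pts]
        g=[cv2.getRectSubPix(hsv[:,:,2],(1,1),(float(u),float(w)))[0,0] for u,w in pts]
        best.append((np.mean(v),np.mean(g)))
    b=np.array(best);m=(b[:,0]<115)&(b[:,1]>130);print("line deg",np.where(m)[0].tolist())
E
python3 -c "
from h import *
polar();goto(.0635,-75,.076);collar('o1')"
```

```text
t 7.25 r mm 64.7 phi -74.8 psi -29.6 z 0.0762 q [ -9.  28.  90.  -0.  61. 111.] F [ 0.4 -9.2 -2.3]
goto xyz [-0.1  -0.07  0.02] dr [ 0.02 -0.02  0.06]
line deg [48, 108, 109, 110, 111]
```

```bash
python3 -c "
from h import *
im=cv2.imread('pics/o1.png')
cv2.imwrite('pics/c4.png',np.hstack([rectify(im,C,.082,.065,380),rectify(cv2.imread('pics/top0.png'),C,.082,.065,380)]))"
```

```text
(no output)
```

View pics/c4.png

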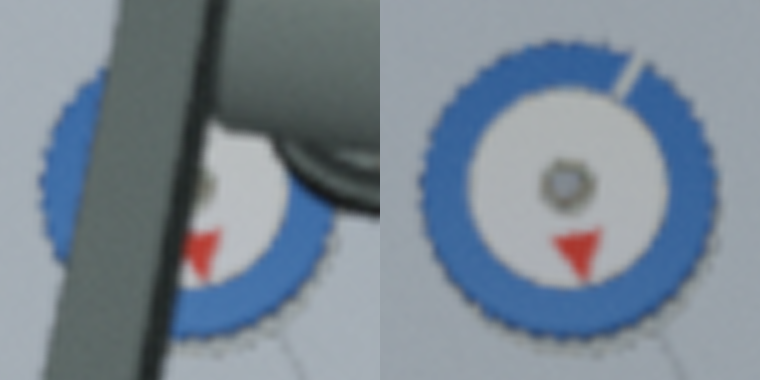

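The top view is partly hidden by the arm. The collar centre is confirmed at crop (190,189), but the line is occluded. I'll detect the line from both cameras instead.

```bash
cat >> h.py <<'E'
def line(im,n):
    """low-saturation bright streak across the whole blue ring (r 37..48 mm): angle runs, plus the visible blue arc"""
    hsv=cv2.cvtColor(im,cv2.COLOR_BGR2HSV).astype(np.float32);a=np.radians(np.arange(0,360,2))
    P=np.array([[w2p(n,[C[0]+q*np.cos(f),C[1]+q*np.sin(f),.082]) for q in np.arange(.038,.0475,.002)] for f in a],np.float32)
    S=cv2.remap(hsv,P[...,0],P[...,1],cv2.INTER_LINEAR);s=np.median(S[...,1],1);v=np.median(S[...,2],1);h=np.median(S[...,0],1)
    blue=(s>120)&(h>95)&(h<125);d=np.degrees(a).astype(int)
    k=[int(x) for x in d[(s<110)&(v>120)]]
    print(n,"light",k,"| not blue",[int(x) for x in d[~blue]])
def both(tag):
    for n in("top","side"):
        im=ctrl.camera(n)[:,:,::-1].copy();cv2.imwrite(f"pics/{n}_{tag}.png",im);line(im,n)
E
python3 -c "
from h import *
for n in('top','side'):line(cv2.imread('pics/%s0.png'%n),n)
both('o1')"
```

```text
top light [330, 332, 334, 336] | not blue [328, 330, 332, 334, 336, 338]Traceback (most recent call last):
  File "<string>", line 3, in <module>
    for n in('top','side'):line(cv2.imread('pics/%s0.png'%n),n)
                           ~~~~^^^^^^^^^^^^^^^^^^^^^^^^^^^^^^^^
  File "h.py", line 46, in line
    P=np.array([[w2p(n,[C[0]+q*np.cos(f),C[1]+q*np.sin(f),.082]) for q in np.arange(.038,.0475,.002)] for f in a],np.float32)
                 ~~~^^^^^^^^^^^^^^^^^^^^^^^^^^^^^^^^^^^^^^^^^^^^
  File "h.py", line 8, in w2p
    c=ctrl.calibration(n);K=c["camera_matrix"];T=c["world_from_camera"]
ValueError: time passes only in moves, steps and waits
```

```bash
sed -i 's/c=ctrl.calibration(n);/c=cal(n);/' h.py; cat >> h.py <<'E'
import functools
@functools.cache
def cal(n): return ctrl.calibration(n)
E
python3 -c "
from h import *
for n in('top','side'):line(cv2.imread('pics/%s0.png'%n),n)
both('o1')"
```

```text
top light [330, 332, 334, 336] | not blue [328, 330, 332, 334, 336, 338]
side light [262, 264, 266, 268, 270, 272, 274, 276, 278, 280, 282, 284, 286, 288, 290, 292, 294, 296, 298, 300, 302, 304, 306, 308, 310, 312, 314, 316, 318, 320, 322, 324, 326, 328, 330, 332, 334, 336] | not blue [262, 264, 266, 268, 270, 272, 274, 276, 278, 280, 282, 284, 286, 288, 290, 292, 294, 296, 298, 300, 302, 304, 306, 308, 310, 312, 314, 316, 318, 320, 322, 324, 326, 328, 330, 332, 334, 336]
top light [50, 108] | not blue [0, 2, 4, 6, 8, 10, 12, 14, 16, 18, 20, 22, 24, 26, 28, 29, 32, 34, 36, 38, 40, 42, 44, 46, 48, 50, 106, 108, 110, 112, 114, 116, 118, 119, 122, 124, 126, 128, 130, 132, 134, 136, 138, 140, 142, 144, 146, 148, 150, 152, 154, 156, 158, 160, 162, 164, 166, 168, 170, 272, 274, 276, 278, 280, 282, 284, 286, 288, 290, 292, 294, 296, 298, 300, 302, 304, 306, 308, 310, 312, 314, 316, 318, 320, 322, 324, 326, 328, 330, 332, 334, 336, 338, 340, 342, 344, 346, 348, 350, 352, 354, 356, 358]
side light [2, 4, 6, 8, 10, 12, 262, 264, 266, 268, 270, 272, 274, 276, 278, 280, 282, 284, 286, 288, 290, 292, 294, 296, 298, 300, 302, 304, 306, 308, 310, 312, 314, 316, 318, 320, 322, 324, 326, 328, 330] | not blue [2, 4, 6, 8, 10, 12, 14, 262, 264, 266, 268, 270, 272, 274, 276, 278, 280, 282, 284, 286, 288, 290, 292, 294, 296, 298, 300, 302, 304, 306, 308, 310, 312, 314, 316, 318, 320, 322, 324, 326, 328, 330, 336]
```

The side view shows the line moved from 333° to about 8°, so the collar is following the fingertip. Continuing the orbit.

>>> {"api": "send_rows", "payload": {"dr": [[0,0,-1.33],[0,0,-2.67],[0,0,-4.0],[0,0,-5.33],[0,0,-6.67],[0,0,-8.0],[0,0,-9.33],[0,0,-10.67]], "xyz": [[0.58,-0.67,0],[1.06,-1.41,0],[1.44,-2.21,0],[1.7,-3.06,0],[1.84,-3.94,0],[1.85,-4.82,0],[1.74,-5.7,0],[1.51,-6.56,0]], "jaw": [0,0,0,0,0,0,0,0]}}

```text
time_s: 8.4
eef_pos: [0.6772, 0.0716, 0.0766]
eef_rot: [0.001, 0.955, 0.296, 0.002]
wrist_force: [5.6, -2.7, -3.3]
opening: 0.002
grasp_force: 3.1
```

```bash
python3 -c "
from h import *
polar();goto(.0635,-11,.076);both('o2')"
```

```text
t 8.4 r mm 65.2 phi -10.1 psi 34.5 z 0.0766 q [-4. 34. 82.  0. 64. 52.] F [ 5.6 -2.7 -3.3]
goto xyz [-0.19 -0.05  0.06] dr [ 0.03 -0.04  0.08]
top light [72, 74, 76, 78, 80, 100, 250] | not blue [29, 72, 74, 76, 78, 80, 100, 102, 104, 106, 108, 110, 112, 114, 116, 118, 119, 122, 124, 126, 128, 130, 132, 134, 136, 138, 140, 142, 144, 146, 148, 150, 152, 154, 156, 158, 160, 162, 164, 166, 168, 170, 172, 174, 176, 178, 180, 182, 184, 186, 188, 190, 192, 194, 196, 198, 200, 202, 204, 206, 208, 210, 212, 214, 216, 218, 220, 222, 224, 226, 228, 230, 232, 234, 236, 238, 239, 242, 244, 246, 248, 250, 252]
side light [72, 74, 76, 78, 262, 264, 266, 268, 270, 272, 274, 276, 278, 280, 282, 284, 286, 288, 290, 292, 294, 296, 298, 300, 302, 304, 306, 308, 310, 312, 314, 316, 318, 320, 322, 324, 326, 328, 330] | not blue [70, 72, 74, 76, 78, 80, 262, 264, 266, 268, 270, 272, 274, 276, 278, 280, 282, 284, 286, 288, 290, 292, 294, 296, 298, 300, 302, 304, 306, 308, 310, 312, 314, 316, 318, 320, 322, 324, 326, 328, 330, 332, 334]
```

The line is at 76°, so it has moved 103° for 105° of orbit. It is tracking well.

>>> {"api": "send_rows", "payload": {"dr": [[0,0,-1.33],[0,0,-2.67],[0,0,-4.0],[0,0,-5.33],[0,0,-6.67],[0,0,-8.0],[0,0,-9.33],[0,0,-10.67]], "xyz": [[0.58,-0.67,0],[1.06,-1.41,0],[1.44,-2.21,0],[1.7,-3.06,0],[1.84,-3.94,0],[1.85,-4.82,0],[1.74,-5.7,0],[1.51,-6.56,0]], "jaw": [0,0,0,0,0,0,0,0]}}

```text
time_s: 9.5
eef_pos: [0.6513, 0.1355, 0.0767]
eef_rot: [0.0, 0.653, 0.758, 0.001]
wrist_force: [2.6, 0.2, 0.7]
opening: -0.0
grasp_force: 0.9
```

```bash
python3 -c "
from h import *
polar();goto(.0635,53,.076);both('o3')"|cut -c1-150
```

```text
t 9.5 r mm 65.0 phi 53.9 psi 98.5 z 0.0767 q [ 2. 32. 85.  0. 63. -7.] F [2.6 0.2 0.7]
goto xyz [-0.18 -0.04  0.07] dr [ 0.02 -0.01  0.09]
top light [118] | not blue [4, 6, 8, 10, 12, 14, 16, 18, 20, 22, 24, 26, 28, 29, 32, 34, 36, 38, 40, 42, 44, 46, 48, 50, 52, 54, 56, 58, 59, 62, 64, 6
side light [138, 140, 142, 144, 262, 264, 266, 268, 270, 272, 274, 276, 278, 280, 282, 284, 286, 288, 290, 292, 294, 296, 298, 300, 302, 304, 306, 308
```

>>> {"api": "send_rows", "payload": {"dr": [[0,0,-1.33],[0,0,-2.67],[0,0,-4.0],[0,0,-5.33],[0,0,-6.67],[0,0,-8.0],[0,0,-9.33],[0,0,-10.67]], "xyz": [[0.53,-0.72,0],[1.0,-1.43,0],[1.36,-2.2,0],[1.62,-3.03,0],[1.75,-3.9,0],[1.77,-4.77,0],[1.67,-5.64,0],[1.45,-6.5,0]], "jaw": [0,0,0,0,0,0,0,0]}}

```text
time_s: 10.6
eef_pos: [0.5843, 0.1403, 0.0765]
eef_rot: [0.0, 0.153, 0.988, 0.001]
wrist_force: [0.1, 2.1, 0.4]
opening: 0.0
grasp_force: 1.3
```

```bash
python3 -c "
from h import *
polar();goto(.0635,117,.076);both('o4')"|cut -c1-150
```

```text
t 10.6 r mm 64.1 phi 116.6 psi 162.4 z 0.0765 q [  2.  25.  95.   0.  60. -70.] F [0.1 2.1 0.4]
goto xyz [-0.01 -0.07  0.05] dr [0.02 0.   0.06]
top light [196, 198, 200, 202, 204] | not blue [10, 12, 14, 16, 18, 20, 22, 24, 26, 28, 29, 32, 34, 36, 38, 40, 42, 44, 46, 48, 50, 52, 54, 56, 58, 59
side light [202, 204, 206, 208, 210, 212] | not blue [0, 2, 4, 6, 8, 10, 12, 14, 16, 18, 20, 22, 24, 26, 28, 29, 32, 34, 36, 38, 40, 42, 44, 46, 48, 5
```

>>> {"api": "send_rows", "payload": {"dr": [[0,0,-1.33],[0,0,-2.67],[0,0,-4.0],[0,0,-5.33],[0,0,-6.67],[0,0,-8.0],[0,0,-9.33],[0,0,-10.67]], "xyz": [[0.53,-0.72,0],[1.0,-1.43,0],[1.36,-2.2,0],[1.62,-3.03,0],[1.75,-3.9,0],[1.77,-4.77,0],[1.67,-5.64,0],[1.45,-6.5,0]], "jaw": [0,0,0,0,0,0,0,0]}}

```text
time_s: 11.7
eef_pos: [0.5494, 0.0822, 0.0761]
eef_rot: [-0.001, -0.393, 0.92, 0.001]
wrist_force: [-4.0, 0.7, 3.6]
opening: -0.002
grasp_force: 2.7
```

```bash
python3 -c "
from h import *
polar();goto(.0635,181,.076);both('o5')"|cut -c1-250
```

```text
t 11.7 r mm 63.6 phi -179.3 psi -133.7 z 0.0761 q [  -4.   21.  102.    0.   58. -140.] F [-4.   0.7  3.6]
goto xyz [ 0.01 -0.03  0.01] dr [ 0.03 -0.02  0.04]
top light [146, 148, 150, 152, 154, 156, 158, 160, 162, 164, 166, 168, 170, 172, 174, 176, 178, 180, 182, 184, 186, 188, 190, 192, 194, 196, 198, 200, 202, 204, 206] | not blue [62, 64, 66, 68, 70, 72, 74, 76, 78, 80, 82, 84, 86, 88, 90, 92, 94, 96, 
side light [262, 264, 266, 268, 270, 272, 274, 276, 278, 280, 282, 284, 286, 288, 290, 292, 294, 296, 298, 300, 302, 304, 306, 308, 310, 312, 314, 316, 318, 320, 322, 324, 326, 328, 330] | not blue [260, 262, 264, 266, 268, 270, 272, 274, 276, 278, 2
```

The line should be near 268°, past the arrow once (hidden from both cameras at the moment). Retracting, lifting and unwinding the wrist for a second pass.

>>> {"api": "send_rows", "payload": {"dr": [[0,0,0],[0,0,0],[0,0,1.5],[0,0,3],[0,0,4.5],[0,0,6],[0,0,7.5],[0,0,9]], "xyz": [[1,1,0],[2,2,0],[2,2,-3],[2,2,-7],[2,2,-10],[2,2,-10],[2,2,-10],[2,2,-10]], "jaw": [0,0,0,0,0,0,0,0]}}

```text
time_s: 12.8
eef_pos: [0.5215, 0.0815, 0.1763]
eef_rot: [0.0, 0.07, 0.998, 0.0]
wrist_force: [0.7, 0.1, -0.0]
opening: 0.001
grasp_force: 0.0
```

>>> {"api": "send_rows", "payload": {"dr": [[0,0,1.6],[0,0,3.2],[0,0,4.8],[0,0,6.4],[0,0,8],[0,0,9.6],[0,0,11.2],[0,0,12.8]], "xyz": [[0,0,0],[0,0,0],[0,0,0],[0,0,0],[0,0,0],[0,0,0],[0,0,0],[0,0,0]], "jaw": [0,0,0,0,0,0,0,0]}}

```text
time_s: 13.8
eef_pos: [0.5215, 0.0815, 0.1761]
eef_rot: [-0.0, 0.675, 0.738, -0.0]
wrist_force: [0.2, 0.1, 1.0]
opening: 0.001
grasp_force: 0.0
```

>>> {"api": "send_rows", "payload": {"dr": [[0,0,1.6],[0,0,3.2],[0,0,4.8],[0,0,6.4],[0,0,8],[0,0,9.6],[0,0,11.2],[0,0,12.8]], "xyz": [[0,0,0],[0,0,0],[0,0,0],[0,0,0],[0,0,0],[0,0,0],[0,0,0],[0,0,0]], "jaw": [0,0,0,0,0,0,0,0]}}

```text
time_s: 14.8
eef_pos: [0.5215, 0.0815, 0.1761]
eef_rot: [-0.0, 0.987, 0.159, -0.0]
wrist_force: [-0.2, -1.2, 0.9]
opening: 0.001
grasp_force: 0.0
```

```bash
python3 -c "
from h import *
polar();goto(.09,-110,.15);both('o6')"|cut -c1-250
```

```text
t 14.8 r mm 91.5 phi -179.1 psi 18.3 z 0.1761 q [ -4.   9. 103.   0.  68.  68.] F [-0.2 -1.2  0.9]
goto xyz [3.16 9.79 2.61] dr [ 0.    0.   13.88]
top light [262, 264, 266, 268, 270] | not blue [104, 106, 108, 110, 112, 114, 116, 118, 119, 122, 124, 126, 128, 130, 132, 134, 136, 138, 140, 142, 144, 146, 148, 150, 152, 154, 156, 158, 160, 162, 164, 166, 168, 170, 172, 174, 176, 178, 180, 182, 18
side light [262, 264, 266, 268, 270, 272, 274, 276, 278, 280, 282, 284, 286, 288, 290, 292, 294, 296, 298, 300, 302, 304, 306, 308, 310, 312, 314, 316, 318, 320, 322, 324, 326, 328, 330] | not blue [260, 262, 264, 266, 268, 270, 272, 274, 276, 278, 2
```

The line is at 266° in the top view, so 282° remain. Back to the starting side.

>>> {"api": "send_rows", "payload": {"dr": [[0,0,1.7],[0,0,3.4],[0,0,5.1],[0,0,6.8],[0,0,8.5],[0,0,10.2],[0,0,11.9],[0,0,13.6]], "xyz": [[0,2,0],[0,4,0],[1,6,0],[2,8,0],[3.2,9.8,0],[3.2,9.8,1],[3.2,9.8,2],[3.2,9.8,2.6]], "jaw": [0,0,0,0,0,0,0,0]}}

```text
time_s: 15.9
eef_pos: [0.5833, -0.0011, 0.1495]
eef_rot: [0.0, 0.852, -0.523, -0.0]
wrist_force: [0.7, 1.2, 0.1]
opening: 0.0
grasp_force: 0.0
```

```bash
python3 -c "
from h import *
polar();goto(.085,-110,.076);goto(.067,-110,.076)"
```

```text
t 15.9 r mm 89.2 phi -109.4 psi -63.1 z 0.1495 q [-12.  18.  96.   0.  67. 141.] F [0.7 1.2 0.1]
goto xyz [-0.35 -0.25  7.35] dr [0.01 0.01 0.32]
goto xyz [-1.58 -1.57  7.35] dr [0.01 0.01 0.32]
```

>>> {"api": "send_rows", "payload": {"dr": [[0,0,0.3],[0,0,0.3],[0,0,0.3],[0,0,0.3],[0,0,0.3],[0,0,0.3],[0,0,0.3],[0,0,0.3]], "xyz": [[0,0,3],[0,0,6],[0,0,7.3],[-0.5,-0.5,7.3],[-1,-1,7.3],[-1.4,-1.4,7.3],[-1.6,-1.6,7.3],[-1.6,-1.6,7.3]], "jaw": [0,0,0,0,0,0,0,0]}}

```text
time_s: 16.9
eef_pos: [0.5913, 0.0205, 0.0776]
eef_rot: [-0.0, 0.845, -0.535, 0.0]
wrist_force: [-0.2, 0.2, 0.2]
opening: 0.001
grasp_force: 0.0
```

>>> {"api": "send_rows", "payload": {"dr": [[0,0,0],[0,0,0],[0,0,0],[0,0,0],[0,0,0],[0,0,0],[0,0,0],[0,0,0]], "xyz": [[-0.05,-0.05,0],[-0.1,-0.1,0],[-0.1,-0.1,0],[-0.15,-0.15,0],[-0.2,-0.2,0],[-0.2,-0.2,0],[-0.2,-0.2,0],[-0.2,-0.2,0]], "jaw": [0,0,0,0,0,0,0,0]}}

```text
time_s: 17.9
eef_pos: [0.5919, 0.0225, 0.0772]
eef_rot: [0.0, 0.845, -0.535, -0.0]
wrist_force: [-2.1, -5.8, 0.0]
opening: 0.001
grasp_force: 2.7
```

```bash
python3 -c "
from h import *
polar();orbit(8,r0=.0645);goto(.064,-110,.076);both('o7')"|cut -c1-250
```

```text
t 17.9 r mm 64.1 phi -109.3 psi -64.7 z 0.0772 q [ -9.  24.  96.  -0.  59. 145.] F [-2.1 -5.8  0. ]
xyz [[0.51, -0.74, 0], [0.99, -1.48, 0], [1.37, -2.29, 0], [1.63, -3.13, 0], [1.76, -4.01, 0], [1.78, -4.89, 0], [1.67, -5.77, 0], [1.44, -6.63, 0]]
dr [-1.33, -2.67, -4.0, -5.33, -6.67, -8.0, -9.33, -10.67]
goto xyz [-0.06  0.05  0.12] dr [ 0.01 -0.    0.05]
top light [130, 280, 282, 284, 286, 288, 290, 292, 294, 296, 298, 300, 302, 304, 306, 308, 310, 312, 314, 316, 318, 320, 322, 324, 326, 328, 330, 332] | not blue [0, 2, 4, 6, 8, 10, 12, 14, 16, 18, 20, 22, 24, 26, 28, 29, 32, 34, 130, 132, 134, 136, 
side light [262, 264, 266, 268, 270, 272, 274, 276, 278, 280, 282, 284, 286, 288, 290, 292, 294, 296, 298, 300, 302, 304, 306, 308, 310, 312, 314, 316, 318, 320, 322, 324, 326, 328, 330] | not blue [260, 262, 264, 266, 268, 270, 272, 274, 276, 278, 2
```

In contact at 6 N. I'll run two orbit calls: the same rows as before, then the next.

>>> {"api": "send_rows", "payload": {"dr": [[0,0,-1.33],[0,0,-2.67],[0,0,-4.0],[0,0,-5.33],[0,0,-6.67],[0,0,-8.0],[0,0,-9.33],[0,0,-10.67]], "xyz": [[0.55,-0.7,0],[1.03,-1.44,0],[1.4,-2.25,0],[1.66,-3.1,0],[1.8,-3.98,0],[1.81,-4.86,0],[1.7,-5.74,0],[1.47,-6.6,0]], "jaw": [0,0,0,0,0,0,0,0]}}

```text
time_s: 19.0
eef_pos: [0.6592, 0.0373, 0.0775]
eef_rot: [0.0, 1.0, -0.004, 0.001]
wrist_force: [2.3, -3.9, -2.1]
opening: -0.001
grasp_force: 2.2
```

>>> {"api": "send_rows", "payload": {"dr": [[0,0,-1.33],[0,0,-2.67],[0,0,-4.0],[0,0,-5.33],[0,0,-6.67],[0,0,-8.0],[0,0,-9.33],[0,0,-10.67]], "xyz": [[0.58,-0.67,0],[1.06,-1.41,0],[1.44,-2.21,0],[1.7,-3.06,0],[1.84,-3.94,0],[1.85,-4.82,0],[1.74,-5.7,0],[1.51,-6.56,0]], "jaw": [0,0,0,0,0,0,0,0]}}

```text
time_s: 20.0
eef_pos: [0.6749, 0.1041, 0.0777]
eef_rot: [0.0, 0.85, 0.527, 0.001]
wrist_force: [3.0, -1.7, -0.8]
opening: 0.0
grasp_force: 1.0
```

```bash
python3 -c "
from h import *
polar();goto(.0635,18,.076);both('o8')"|cut -c1-250
```

```text
t 20.0 r mm 65.4 phi 18.8 psi 63.6 z 0.0777 q [-1. 34. 82.  0. 64. 25.] F [ 3.  -1.7 -0.8]
goto xyz [-0.2  -0.07  0.17] dr [ 0.02 -0.02  0.1 ]
top light [28, 29, 32, 34, 36, 38, 110, 340] | not blue [28, 29, 32, 34, 36, 38, 52, 54, 56, 58, 108, 110, 112, 114, 116, 118, 119, 122, 124, 126, 128, 130, 132, 134, 136, 138, 140, 142, 144, 146, 148, 150, 152, 154, 156, 158, 160, 162, 164, 166, 168
side light [24, 26, 28, 29, 32, 34, 262, 264, 266, 268, 270, 272, 274, 276, 278, 280, 282, 284, 286, 288, 290, 292, 294, 296, 298, 300, 302, 304, 306, 308, 310, 312, 314, 316, 318, 320, 322, 324, 326, 328, 330] | not blue [22, 24, 26, 28, 29, 32, 34,
```

Line at 33°, with 155° left.

>>> {"api": "send_rows", "payload": {"dr": [[0,0,-1.33],[0,0,-2.67],[0,0,-4.0],[0,0,-5.33],[0,0,-6.67],[0,0,-8.0],[0,0,-9.33],[0,0,-10.67]], "xyz": [[0.53,-0.72,0],[1.0,-1.43,0],[1.36,-2.2,0],[1.62,-3.03,0],[1.75,-3.9,0],[1.77,-4.77,0],[1.67,-5.64,0],[1.45,-6.5,0]], "jaw": [0,0,0,0,0,0,0,0]}}

```text
time_s: 21.1
eef_pos: [0.6226, 0.1468, 0.0777]
eef_rot: [0.0, 0.443, 0.897, 0.001]
wrist_force: [1.8, 3.2, -0.8]
opening: -0.001
grasp_force: 2.1
```

>>> {"api": "send_rows", "payload": {"dr": [[0,0,-1.33],[0,0,-2.67],[0,0,-4.0],[0,0,-5.33],[0,0,-6.67],[0,0,-8.0],[0,0,-9.33],[0,0,-10.67]], "xyz": [[0.53,-0.72,0],[1.0,-1.43,0],[1.36,-2.2,0],[1.62,-3.03,0],[1.75,-3.9,0],[1.77,-4.77,0],[1.67,-5.64,0],[1.45,-6.5,0]], "jaw": [0,0,0,0,0,0,0,0]}}

```text
time_s: 22.1
eef_pos: [0.5605, 0.1188, 0.0774]
eef_rot: [-0.001, -0.1, 0.995, 0.001]
wrist_force: [-2.8, 3.5, 4.6]
opening: -0.002
grasp_force: 2.9
```

```bash
python3 -c "
from h import *
polar();goto(.0635,146,.076);orbit(4);both('o9')"|cut -c1-250
```

```text
t 22.1 r mm 63.6 phi 145.7 psi -168.5 z 0.0774 q [   0.   22.   99.    0.   59. -102.] F [-2.8  3.5  4.6]
goto xyz [ 0.02 -0.03  0.14] dr [ 0.03 -0.02  0.08]
xyz [[0.3, -0.32, 0], [0.58, -0.67, 0], [0.84, -1.03, 0], [1.06, -1.41, 0], [1.26, -1.81, 0], [1.44, -2.21, 0], [1.58, -2.63, 0], [1.7, -3.06, 0]]
dr [-0.67, -1.33, -2.0, -2.67, -3.33, -4.0, -4.67, -5.33]
top light [116, 118, 119, 122, 124, 126, 128, 130, 132, 134, 136, 138, 140, 142, 144, 146, 148, 150, 152, 154, 156, 158, 160] | not blue [34, 36, 38, 40, 42, 44, 46, 48, 50, 52, 54, 56, 58, 59, 62, 64, 66, 68, 70, 72, 74, 76, 78, 80, 82, 84, 86, 88, 
side light [282, 284, 286, 288, 290, 292, 294, 296, 298, 300, 302, 304, 306, 308, 310, 312, 314, 316, 318, 320, 322, 324, 326, 328, 330] | not blue [138, 140, 142, 144, 146, 148, 150, 152, 154, 156, 158, 160, 162, 164, 166, 168, 170, 172, 174, 176, 1
```

Line expected near 160°. Final 28°, then a straight radial retreat and a lift.

>>> {"api": "send_rows", "payload": {"dr": [[0,0,-0.67],[0,0,-1.33],[0,0,-2.0],[0,0,-2.67],[0,0,-3.33],[0,0,-4.0],[0,0,-4.67],[0,0,-4.67]], "xyz": [[0.27,-0.35,0],[0.55,-0.7,0],[0.81,-1.06,0],[1.03,-1.44,0],[1.23,-1.84,0],[1.41,-2.24,0],[1.55,-2.66,0],[1.55,-2.66,0]], "jaw": [0,0,0,0,0,0,0,0]}}

```text
time_s: 23.2
eef_pos: [0.55, 0.0887, 0.077]
eef_rot: [-0.002, -0.335, 0.942, 0.001]
wrist_force: [-6.7, 0.4, 6.4]
opening: -0.002
grasp_force: 3.8
```

>>> {"api": "send_rows", "payload": {"dr": [[0,0,0],[0,0,0],[0,0,0],[0,0,0],[0,0,0],[0,0,0],[0,0,0],[0,0,0]], "xyz": [[0.5,0.5,0],[1.5,1.5,0],[3,3,0],[4,4,-2],[6,6,-6],[8,8,-10],[10,10,-13],[10,10,-13]], "jaw": [0,0,0,0,0,0,0,0]}}

```text
time_s: 24.2
eef_pos: [0.4108, 0.1025, 0.2094]
eef_rot: [0.003, -0.337, 0.942, -0.001]
wrist_force: [0.4, 0.0, 0.6]
opening: -0.002
grasp_force: 0.0
```

```bash
python3 -c "
from h import *
polar();both('o10')
a=rectify(cv2.imread('pics/top_o10.png'),C,.082,.065,360);s=cv2.resize(cv2.imread('pics/side_o10.png')[160:320,190:350],(360,360))
cv2.imwrite('pics/c5.png',np.hstack([a,s]))"|cut -c1-250
```

```text
t 24.2 r mm 203.2 phi 174.5 psi -140.6 z 0.2094 q [  -2.   -8.  115.    0.   72. -132.] F [0.4 0.  0.6]
top light [184, 186, 188, 190, 192] | not blue [182, 184, 186, 188, 190, 192]
side light [188, 190, 192, 194, 196, 198, 262, 264, 266, 268, 270, 272, 274, 276, 278, 280, 282, 284, 286, 288, 290, 292, 294, 296, 298, 300, 302, 304, 306, 308, 310, 312, 314, 316, 318, 320, 322, 324, 326, 328, 330] | not blue [188, 190, 192, 194, 1
```

View pics/c5.png

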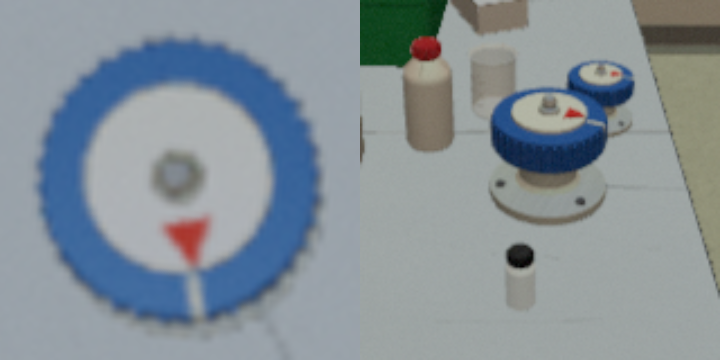

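The line at crop (195,295) sits exactly at the arrow tip (193,268). The vial, beaker and bottle stand as before, and the arm is clear.

```bash
python3 -c "
from bench import ctrl
print(ctrl.hand_in())"
```

```text
the job is handed in; nothing more can be done
None
```

I rolled the collar anticlockwise until its white line reached the red arrow for the second time, left it lined up, and handed the job in; the vial, beaker and bottle were never touched, and no verdict came back.

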